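Rehouse a silvered ornament with the self-closing tongs

ROBOT

A 6-joint arm with a two-finger parallel gripper is mounted at the origin on the work surface. World frame = base frame: x ahead of the robot, y to its left, z up, the work surface at z = 0. Lengths are in mm, angles in rad, forces in N, time in s.
With the tool pointing down it reaches from about 325 to 875 mm from the base axis. Payload 4.4 kg.
Tool frame: the origin (TCP) lies at the very end of the fingers, on their centre line; the grasp point (between the pads) lies 19 mm behind it; z points along the fingers, y is the line along which they close (so a half turn about z gives the same grasp; the last joint's range is limited). The gripper opens to 85 mm and grips with 20 to 120 N. Pads are 22 mm wide; open, the fingers measure 114 mm over their backs; the gripper's body (76 mm by 85 mm) begins 54 mm behind the grasp point. The pads swing forward as they close: fully open they stand 13 mm farther back than shut.
Start: joints at [-1.387, 0.207, 1.542, -0, 1.393, -0.15], TCP at [188.378, -543.269, 231.282] pointing down, gripper open.
Joint ranges: [-2.73, 2.73], [-0.86, 2.22], [0.23, 2.46], [-1.11, 4.25], [0.08, 2.63], [-2.82, 2.82]. Speed limits (rad/s): [2.79, 2.79, 3.14, 3.14, 3.14, 3.14].

INTERFACE

Orientations are given as a unit quaternion [x, y, z, w].
In Python, from rig import robot gives the robot as it stands. The module is installed in compiled form; this text tells all that it offers.
- The arm moves only by the tool drive_tool, never from a script. Its argument "steps" is one flat list of numbers, 6 for each row, row after row: the shift along the world's x, y, z in m, then the turn, a rotation vector about the world's x, y, z in rad. A call has 1 to 10 rows; each row shifts and turns the commanded pose from where the row before left it; what a row does not reach is not made up. A row lasts 1/8 s, in which the tool goes at most 62.5 mm and 10.7 degrees, less where a joint would pass 70% of its speed; a pose out of reach is approached as far as the arm can. A call is refused whole if a number of a shift passes 0.0625 or a number of a turn 0.188, either way. A call with a gripper value outside its range is refused whole. "fingers" is the closure in counts, from 0 (fully open) to 255 (shut), set as the call begins (left out, the last holds). The fingers move at their own pace and stop on an object; "grip_force" is the grip in N (left out, the last holds). Time passes only in rows, so rows that do not move let the fingers close. It gives the time, the measured TCP pose, the force, the opening and the grip force at its end, in the units of the state.
- robot.read_state(): the state, without advancing time (a new reading comes with each control period).
- robot.get_image(name): name is "scene" or "side" or "wrist"; returns a dict with "img" (384x512x3 uint8, blue, green, red), "intrinsics" (3x3 intrinsics, pixels), "rvec" (rotation vector, rad) and "tvec" (3), from world to camera coordinates, as OpenCV has them. Camera axes: x right, y down, z forward; pixel columns grow to the right and rows downward; lengths in mm; the calibration is good to about 2 mm. The wrist camera is an equidistant fisheye: a pixel r from the principal point sees the ray r / f radians off the axis. A picture is of the moment at which its call begins. There is no depth.
- robot.finish_job(): hands the job in; it is judged then, once.
Trained networks look in a picture, given as the dict that the camera call returned (one of the last four; its "shot" number tells which), for a name from the list of things; names that differ only in an ending like _2 or _b are one class to them, and where a whole thing is asked for, a point or a joint stands for the part that bears it (a point fixed in the world has none). Each returns a list of dicts, best first, with "p" (0 to 1); they miss things now and then, are a little off and sometimes report something else, mostly with a low value. They report only what shows in the picture. A call takes as long as a camera call. They do not tell look-alikes from the thing itself.
- robot.spot_in(target, picture): "xyz" ([x, y, z] in mm, in world coordinates, good to about 4 mm: the middle of the surface that is visible of it).
- robot.cut_out(target, picture): "pixels" (384x512 bool, what is visible of it).
- robot.spot_point(target, picture): "xyz" ([x, y, z] in mm, in world coordinates, good to about 4 mm: a listed point, or the origin of a listed thing).
The state is a dict: "clock": time; "joint_pos": joint angles; "joint_velocities": joint speeds; "tau": joint torques, N m; "tcp_pos": TCP position; "ee_rot": TCP orientation; "contact_force": force on the tool from outside, world axes, zero at the start; "moment": the same for the moment, N m; "finger_gap": finger opening in mm; "grip_force": force on a finger pad.
Only numpy, scipy, OpenCV 4.12 (cv2) and the standard library are available. Lean on these libraries where they do the work, as an engineer would, in place of code of your own. Each camera call takes 0.05 s, during which the arm holds its last target. There are 200 camera calls.

TASK

Move the freshly silvered glass ornament from the block in the drip tray to the drying block that is still empty, handling it only with the self-closing tongs: squeeze the tongs open, bring their jaws round the upper stem, ease off so that they grip it, lift it straight out and lower it upright into the empty bore until you feel its foot settle on the soft stopper at the bottom. The glass is thin and its coating wet: never touch it with the gripper, do not let it drop, and do not press it down harder than a light touch (3 N at most). Then squeeze the tongs to free it, lay them back level across the two bars of their rest, and leave everything else as it stands.

Things in the scene. Friction and masses are not known exactly. Their poses are not given: they have to be found in the camera images.
- tongs_grip (a point): Cross-lock (self-closing) steel tongs with two black ribbed grip pads, 172 mm long, blades 14 mm high, about 75 g, flat on their rest. Point midway between the pads, half-way up. x to the jaws, y the squeezing direction, z up. Pads 44 mm long, 20 mm high; at rest 46 mm over their outer faces. Tips of the jaws 66 mm ahead (x), crossing of the blades 40 mm ahead, tail's end 106 mm behind.
- tongs: The tongs as a whole; origin on the underside, 7 mm below tongs_grip. Squeezing the pads opens the jaws against a spring of 24 N on the pads; at the hard stop (29 mm over the pads) the jaws are 28 mm apart. Let go, they shut by themselves. The pads move alike and slant by up to 0.1 rad. Pressed down at the jaws with over 3.5 N, the tongs begin to turn in a gripper.
- tongs_jaw (a point): Middle between the jaws' shallow upright V grooves, 57 mm ahead of tongs_grip, same axes. Jaws 18 mm long (x), 14 mm high. On the 14 mm stem they first touch at 40 to 41 mm over the pads; the thin blades flex, so wider than that they grip ever harder, 9 N when let go. At 43 to 43.5 mm the tongs both grip the stem (5 N) and sit firmly in the gripper (14 N on the pads).
- rest_middle (a point): Fixed steel rest: two level round bars, 6 mm thick, 84 mm long, along y, tops 40 mm above the bench, over a 4 mm plate. Point at the height of the bars' tops, below where tongs_grip belongs (tongs' underside at this height); bars 94 mm behind it (tail) and 56 mm ahead (jaws). x as the jaws lie. Posts 40 mm to either side, their balls 5 mm above the bars.
- ornament_stem (a point): Silvered glass ornament, upright, 156 mm tall, about 45 g: a round foot (16 mm diameter, 36 mm long, edge bevelled 2 mm), a bulb up to 46 mm in diameter, and a straight round stem, 14 mm diameter, from 103 to 156 mm above the foot's end. Point on its axis half-way up the stem, 128 mm above the foot's end. z up the axis.
- ornament_foot (a point): Centre of the lower end of the ornament's foot, 128 mm below ornament_stem on its axis.
- ornament: The same ornament as a whole; origin at its foot's end.
- drain_block_hole0 (a point): Centre of the mouth of the bore in the white block in the steel drip tray, where the ornament stands at first, its foot 22 mm deep. Block 70 mm square, top 46 mm above the bench, bore 18 mm in diameter; tray 150 x 110 mm with a rim 16 mm high. Fixed.
- free_block_hole0 (a point): Centre of the mouth of the bore in the empty drying block, one of three alike in a row (the others hold ornaments). White, 70 mm square, top 46 mm above the bench, bore 18 mm in diameter. A stopper closes it from below, 12 to 32 mm down, differently each time and not measured; its soft rubber pad yields 1 mm a newton. More than 3 N on it marks the thin foot; so does a fall of over 1.5 mm. Fixed.
- ornament_b: Another ornament, 152 mm tall, up to 48 mm thick, in its drying block, to be left alone; origin at its foot's end.
- ornament_c: Another ornament, 156 mm tall, up to 49 mm thick, in its drying block, to be left alone; origin at its foot's end.
- amber_bottle: Brown bottle, 60 mm in diameter, 150 mm tall; bystander; origin under its centre.
- beaker: Clear beaker, 72 mm in diameter, 85 mm tall; bystander; origin under its centre.
- jar: White jar, 64 mm in diameter, 75 mm tall; bystander; origin under its centre.
- brush1: Brush with a wooden handle, 170 mm long, lying; bystander; origin under its middle.
Mind the look-alikes: they are no part of the job. Leave any blue look-alike of the part that bears drain_block_hole0 alone.

How it is judged (in metres and radians):
On the way, in this order (a step that is already met when the one before it is completed fails the run):
1. the jaws of the tongs grip the ornament's stem while it still stands in the drip tray's block (x of ornament_stem in the frame of tongs_jaw between -0.012 and 0.012 m and y of ornament_stem in the frame of tongs_jaw between -0.008 and 0.008 m and contact force between tongs and ornament above 1 N and horizontal distance between ornament_foot and drain_block_hole0 below 0.008 m and z of ornament_foot in the frame of drain_block_hole0 below -0.018 m), for 0.2 s.
2. the ornament hangs in the tongs, clear of the block (x of ornament_stem in the frame of tongs_jaw between -0.012 and 0.012 m and y of ornament_stem in the frame of tongs_jaw between -0.008 and 0.008 m and contact force between tongs and ornament above 1 N and z of ornament_foot in the frame of drain_block_hole0 above 0.01 m), for 0.2 s.
3. the ornament stands upright in the bore of the empty drying block, off the tongs (z of ornament_foot in the frame of free_block_hole0 below -0.0105 m and horizontal distance between ornament_foot and free_block_hole0 below 0.004 m and angle between ornament_stem's own z axis and vertical below 0.09 rad and contact force between tongs and ornament below 0.05 N), for 0.2 s.
At the end, for the whole second after the job is handed in: Ornament at rest in the formerly empty block's bore: foot at least 10.5 mm deep, within 4 mm of its middle, within 0.09 rad of upright, tongs off it. Tongs at rest on their rest: level within 0.06 rad, underside within 4 mm of the bars' tops, middle within 30 mm of the rest's (all of step 3 and linear speed of each of ornament, tongs below 0.02 m/s and z of tongs in the frame of rest_middle between -0.004 and 0.004 m and angle between tongs's own z axis and vertical below 0.06 rad and horizontal distance between tongs_grip and rest_middle below 0.03 m); the robot touches nothing.
It fails at once if the gripper or arm touches the ornament (contact force between any of the fingers, the arm and ornament above 0.3 N).
It fails at once if the ornament's foot is pressed on the soft stopper with more than 3.3 N, or the ornament on a block with more than 8 N (contact force between ornament and free_block_foam_c0 above 3.3 N or contact force between ornament and free_block above 8 N or contact force between ornament and drain_block above 8 N).
It fails at once if the ornament tips over, or drops into the bore (faster than 0.17 m/s) (angle between ornament_stem's own z axis and vertical above 0.5 rad or (horizontal distance between ornament_foot and free_block_hole0 below 0.012 m and z of ornament_foot in the frame of free_block_hole0 below 0.002 m and linear speed of ornament above 0.17 m/s)).
It fails at once if another ornament is disturbed (moved by more than 6 mm or tipped) (distance of any of ornament_b, ornament_c from where it was at the start of the episode above 0.006 m or angle between any of ornament_b, ornament_c's own z axis and vertical above 0.15 rad).
It fails at once if a bystander is moved by more than 15 mm (distance of any of amber_bottle, beaker, jar, brush1 from where it was at the start of the episode above 0.015 m).
It also fails if it takes over 64 s, if anything falls off the work surface, if the arm or the gripper's body presses on something with over 40 N, if the wrist force passes 120 N, or if a joint passes its speed limit or range.

## Working session

There is one attempt and no reset: what is moved stays moved. The work goes in short steps, Python scripts to look and compute and a tool call to move; the robot and the scene stay as the last step left them, time stands still between calls to the robot, and variables do not carry over. Pictures are saved under pics/ and viewed, at most 13 in all, crops included, and the job is handed in when it is done.

Besides the shell and the picture viewer there is one more tool, called after ">>>" as name(argument=value, ...), one argument or row to a line, values as JSON. drive_tool: Moves the arm, as the interface text tells. Its arguments: {"type":"object","properties":{"steps":{"type":"array"},"fingers":{"type":"number"},"grip_force":{"type":"number"}},"required":["steps"]}

```bash
mkdir -p pics; cat > h.py <<'E'
import numpy as np, cv2
from rig import robot
def snap(n,f=None):
    p=robot.get_image(n)
    if f: cv2.imwrite('pics/'+f,p['img'])
    return p
def proj(p,X):
    if len(np.atleast_2d(X))==0: return
    return cv2.projectPoints(np.atleast_2d(np.float64(X)),np.float64(p['rvec']),np.float64(p['tvec']),np.float64(p['intrinsics']),None)[0].reshape(-1,2)
E
python3 - <<'E'
from h import *
a=snap('scene');b=snap('side')
cv2.imwrite('pics/a.png',cv2.resize(np.vstack([a['img'],b['img']]),(800*512//683,600*1)) if 0 else a['img']); cv2.imwrite('pics/b.png',b['img'])
s=robot.read_state();print(s['clock'],s['ee_rot'],s['contact_force'])
for nm,p in(('scene',a),('side',b)):
  for t in ['tongs_grip','tongs_jaw','rest_middle','ornament_stem','ornament_foot','drain_block_hole0','free_block_hole0','tongs','amber_bottle','beaker','jar','brush1']:
    for r in robot.spot_point(t,p)[:4]:
      if r['p']>.2: print(nm,t,round(r['p'],2),np.round(r['xyz']),np.round(proj(p,r['xyz'])[0]))
E
```

```text
0.1 [ 9.86102130e-01  1.66136859e-01 -2.10560958e-05 -1.06440999e-03] [0.57165786 1.048867   0.53002579]
scene tongs_grip 0.69 [440. -52.  50.] [247. 200.]
scene tongs_grip 0.25 [578. 214.  26.] [335. 209.]
scene tongs_jaw 0.5 [496. -58.  49.] [252. 214.]
scene rest_middle 0.95 [441. -54.  39.] [247. 202.]
scene ornament_stem 0.53 [578. 215. 153.] [342. 188.]
scene ornament_foot 0.51 [578. 213.  27.] [335. 209.]
scene drain_block_hole0 0.9 [225. 344.  48.] [319. 125.]
scene drain_block_hole0 0.83 [374. 163.  49.] [295. 166.]
scene drain_block_hole0 0.59 [577. 213.  48.] [336. 206.]
scene free_block_hole0 0.8 [ 624. -298.   46.] [194. 276.]
scene tongs 0.63 [443. -50.  43.] [248. 202.]
scene amber_bottle 0.94 [741.  24.   1.] [307. 275.]
scene beaker 0.84 [458. 395.   0.] [360. 171.]
scene beaker 0.34 [440. -51.  51.] [247. 200.]
scene jar 0.64 [ 509. -393.    3.] [156. 261.]
scene brush1 0.87 [ 386. -301.    2.] [174. 220.]
side tongs_grip 0.68 [441. -52.  48.] [275. 205.]
side tongs_jaw 0.74 [495. -61.  46.] [260. 202.]
side rest_middle 0.7 [442. -49.  38.] [274. 208.]
side rest_middle 0.62 [611. -88.  30.] [230. 196.]
side ornament_stem 0.68 [579. 214. 152.] [213. 223.]
side ornament_foot 0.69 [584. 216.  25.] [213. 254.]
side ornament_foot 0.55 [ 520. -396.   -2.] [272. 163.]
side drain_block_hole0 0.78 [369. 166.  46.] [284. 250.]
side drain_block_hole0 0.77 [579. 214.  44.] [214. 250.]
side drain_block_hole0 0.56 [229. 348.  44.] [322. 303.]
side free_block_hole0 0.67 [ 624. -293.   48.] [241. 162.]
side free_block_hole0 0.38 [442. -48.  46.] [274. 206.]
side tongs 0.8 [439. -48.  39.] [275. 208.]
side amber_bottle 0.87 [743.  25.  -2.] [186. 216.]
side beaker 0.65 [459. 394.   2.] [237. 310.]
side jar 0.5 [ 515. -393.   -3.] [273. 163.]
side jar 0.45 [ 615. -187.   24.] [236. 182.]
side brush1 0.69 [ 386. -304.   -4.] [300. 180.]
```

View pics/a.png

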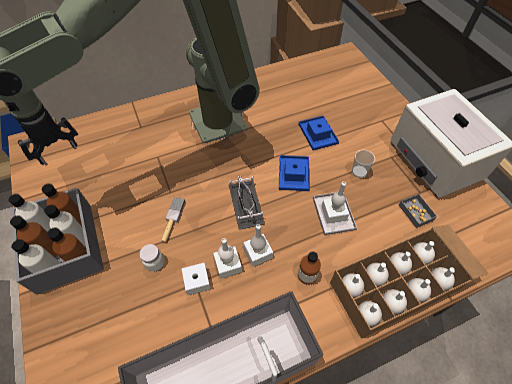

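View pics/b.png

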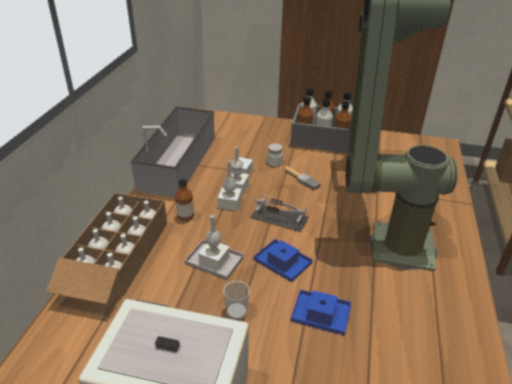

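The scene picture shows the following:
- Tongs on their rest at (247,202).
- A white block in the steel tray, with the ornament, at (336,205).
- Two blue look-alike trays at (294,172) and (319,130), which are not meant because they are blue and empty.
- Three drying blocks: (194,276) is empty; (228,258) and (258,245) hold ornaments.

I'll confirm this in one crop while moving over the empty block.

>>> drive_tool(
  steps=[0.037, 0.0245, 0.007, 0, 0, -0.046, 0.037, 0.0245, 0.007, 0, 0, -0.046, 0.037, 0.0245, 0.007, 0, 0, -0.046, 0.037, 0.0245, 0.007, 0, 0, -0.046, 0.037, 0.0245, 0.007, 0, 0, -0.046, 0.037, 0.0245, 0.007, 0, 0, -0.046, 0.037, 0.0245, 0.007, 0, 0, -0.046, 0.037, 0.0245, 0.007, 0, 0, -0.046, 0.037, 0.0245, 0.007, 0, 0, -0.046, 0.037, 0.0245, 0.007, 0, 0, -0.046],
  fingers=0,
  grip_force=60,
)

```text
clock: 2.55
tcp_pos: [559.5, -297.4, 301.5]
ee_rot: [0.998, -0.064, 0.0, 0.0]
contact_force: [0.3, 0.4, -0.4]
finger_gap: 85.4
grip_force: 0.0
```

```bash
python3 - <<'E'
from h import *
a=snap('scene');w=snap('wrist')
c1=cv2.resize(a['img'][150:300,170:370],(800,600))[:, :]
c1=cv2.resize(c1,(512,384)); cv2.imwrite('pics/c.png',cv2.resize(np.hstack([c1,w['img']]),(800,300)))
s=robot.read_state();print(s['clock'],s['tcp_pos'],s['ee_rot'],s['contact_force'],w['intrinsics'],w['rvec'],w['tvec'],w['img'].shape)
R=cv2.Rodrigues(np.float64(w['rvec']))[0];print('cam',-R.T@w['tvec'],R)
for t in ['free_block_hole0','ornament_stem','ornament_foot','rest_middle','tongs_grip','tongs_jaw']:
    for r in robot.spot_point(t,w)[:4]:
      if r['p']>.2: print(t,round(r['p'],2),np.round(r['xyz'],1))
E
```

```text
2.65 [ 561.79403234 -295.48659201  302.05673906] [ 9.98156597e-01 -6.06736278e-02  1.43926784e-03 -2.18050219e-04] [-0.97899544 -0.40606646 -0.7961039 ] [[297.31863964   0.         263.15601723]
 [  0.         297.31863964 189.67150887]
 [  0.           0.           1.        ]] [-1.92661788  2.18143534  0.35377114] [-221.85158948  503.2568427   636.08258992] (384, 512, 3)
cam [ 644.92026979 -304.9563171   445.15854363] [[-0.12388956 -0.99229415 -0.00192267]
 [-0.94204416  0.11700653  0.31442373]
 [-0.31177586  0.04076506 -0.94928079]]
free_block_hole0 0.88 [ 625.4 -292.5   45.5]
rest_middle 0.58 [438.5 -49.7  38.3]
tongs_grip 0.87 [442.6 -53.9  46. ]
tongs_jaw 0.62 [500.2 -59.4  46.7]
```

View pics/c.png

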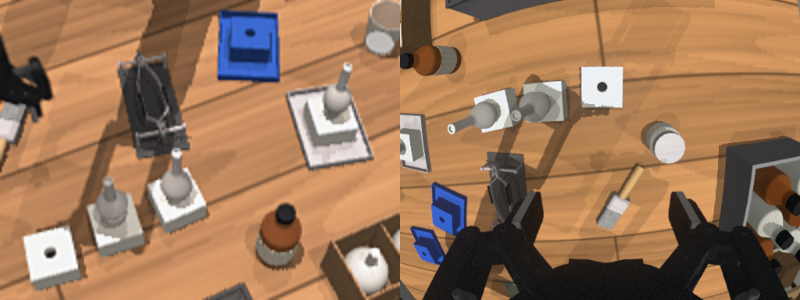

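The crop confirms it: the empty white block is the leftmost of the row (wrist image about (258,111)). The ornament stands in the white block in the steel tray, and the blue trays are look-alikes. Next I'll measure the bore precisely by its dark disc.

```bash
cat >> h.py <<'E'
def pix2plane(p,uv,z):
    K=np.float64(p['intrinsics']);R=cv2.Rodrigues(np.float64(p['rvec']))[0];C=-R.T@np.float64(p['tvec']).ravel()
    d=np.array([uv[0]-K[0,2],uv[1]-K[1,2]]);r=np.hypot(*d);th=r/K[0,0]
    ray=R.T@np.array([*(d/max(r,1e-9)*np.sin(th)),np.cos(th)])
    return C+ray*(z-C[2])/ray[2]
def fproj(p,X):
    K=np.float64(p['intrinsics']);R=cv2.Rodrigues(np.float64(p['rvec']))[0]
    c=R@np.float64(X)+np.float64(p['tvec']).ravel();th=np.arctan2(np.hypot(c[0],c[1]),c[2]);q=c[:2]/np.hypot(c[0],c[1])
    return K[:2,2]+K[0,0]*th*q
E
python3 - <<'E'
from h import *
w=snap('wrist');g=cv2.cvtColor(w['img'],cv2.COLOR_BGR2GRAY).astype(float)
u,v=258,111
pt=g[v-16:v+17,u-16:u+17]; m=np.clip(180-pt,0,None); m[pt>150]=0
ys,xs=np.mgrid[v-16:v+17,u-16:u+17]
c=((xs*m).sum()/m.sum(),(ys*m).sum()/m.sum());print(c,(pt<120).sum(),pix2plane(w,c,46))
# block top square
r=(g>195).astype(np.uint8);r[:, :u-40]=0;r[:,u+40:]=0;r[v+40:]=0;r[:v-40]=0
n,l,st,_=cv2.connectedComponentsWithStats(r);k=1+np.argmax(st[1:,4])
cs=max(cv2.findContours((l==k).astype(np.uint8),0,2)[0],key=cv2.contourArea)
b=cv2.boxPoints(cv2.minAreaRect(cs));print(b);P=np.array([pix2plane(w,q,46) for q in b]);print(P,P.mean(0))
s=robot.read_state();print(s['tcp_pos'],s['ee_rot'],s['contact_force'])
E
```

```text
(np.float64(252.91229395604395), np.float64(105.03482142857143)) 120 [ 624.44360848 -295.12005049   46.        ]
[[226.  79.]
 [279.  79.]
 [279. 131.]
 [226. 131.]]
[[ 664.15532785 -264.68207179   46.        ]
 [ 654.67331883 -333.52241036   46.        ]
 [ 585.3710292  -325.10898418   46.        ]
 [ 594.80010676 -254.55877422   46.        ]] [ 624.74994566 -294.46806014   46.        ]
[ 557.3980557  -299.10113327  301.08772881] [ 9.97956912e-01 -6.38899343e-02 -2.73550152e-04 -5.08267497e-05] [ 0.21430091  0.30585162 -0.95007634]
```

>>> drive_tool(
  steps=[-0.0117, 0.0246, -0.01, 0, 0, 0, -0.0117, 0.0246, -0.01, 0, 0, 0, -0.0117, 0.0246, -0.01, 0, 0, 0, -0.0117, 0.0246, -0.01, 0, 0, 0, -0.0117, 0.0246, -0.01, 0, 0, 0, -0.0117, 0.0246, -0.01, 0, 0, 0, -0.0117, 0.0246, -0.01, 0, 0, 0, -0.0117, 0.0246, -0.01, 0, 0, 0, -0.0117, 0.0246, -0.01, 0, 0, 0, -0.0117, 0.0246, -0.01, 0, 0, 0],
)

```text
clock: 4.25
tcp_pos: [440.6, -52.2, 201.1]
ee_rot: [0.998, -0.064, 0.0, 0.0]
contact_force: [0.5, -0.1, -0.2]
finger_gap: 85.6
grip_force: 0.0
```

```bash
python3 - <<'E'
from h import *
T=[];Q=[];F=[]
for i in range(4):
    w=snap('wrist');s=robot.read_state();T.append(s['tcp_pos']);Q.append(s['ee_rot']);F.append(s['contact_force'])
    if i<2:
     for t in ['tongs_grip','tongs_jaw','rest_middle','tongs']:
      for r in robot.spot_point(t,w)[:2]:
       if r['p']>.2: print(t,round(r['p'],2),np.round(r['xyz'],1),fproj(w,r['xyz']).round())
print(np.array(T).round(2),np.array(Q).round(4),np.array(F).round(2))
cv2.imwrite('pics/d.png',cv2.resize(w['img'],(800,600)))
E
```

```text
tongs_jaw 0.71 [499.5 -59.3  45.2] [262. 116.]
rest_middle 0.63 [434.1 -48.8  38.5] [260. 178.]
tongs 0.31 [580.  217.3  48. ] [30. 96.]
tongs_jaw 0.92 [499.3 -58.1  47.4] [260. 118.]
rest_middle 0.69 [438.8 -51.2  38.9] [261. 175.]
[[437.83 -49.17 199.21]
 [442.19 -53.39 202.04]
 [441.78 -52.89 201.55]
 [441.67 -52.73 201.42]] [[ 9.98e-01 -6.30e-02 -2.40e-03 -1.70e-03]
 [ 9.98e-01 -6.36e-02  9.00e-04  4.00e-04]
 [ 9.98e-01 -6.35e-02  3.00e-04  1.00e-04]
 [ 9.98e-01 -6.34e-02  1.00e-04  1.00e-04]] [[-2.59  2.19 -0.72]
 [ 1.24  0.19  0.42]
 [ 0.76 -0.46 -0.42]
 [-0.26  0.26  0.36]]
```

View pics/d.png

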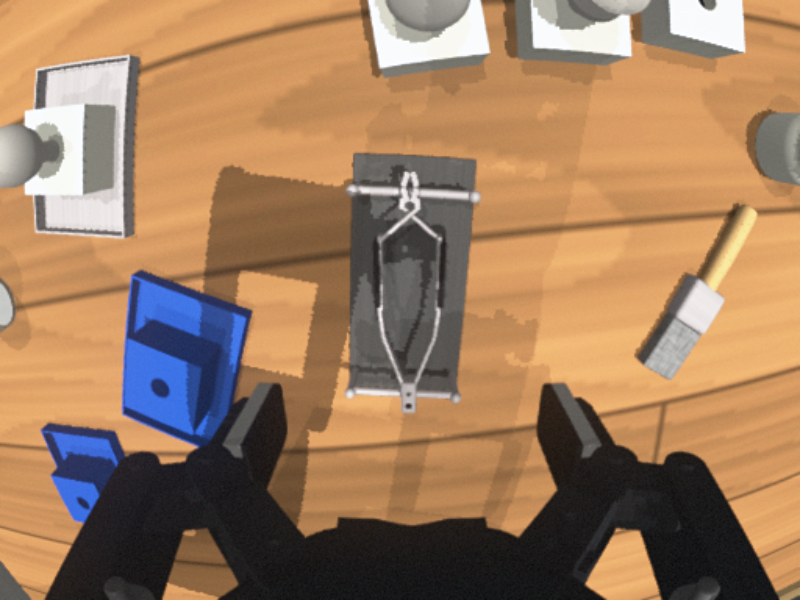

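The wrist picture shows the tongs with jaw tips at about (409,172), crossing at (411,208), tail end at (408,412) and pads at about x 378 and 443, y 228–308. They are lined up with the open fingers.

```bash
python3 - <<'E'
from h import *
w=snap('wrist');s=robot.read_state();print(s['tcp_pos'])
q=lambda u,v,z:pix2plane(w,(u*.64,v*.64),z)[:2]
tip=q(409,171,54);tail=q(408.5,412,54);pl=q(380,238,57);pl2=q(380,307,57);pr=q(442,238,57);pr2=q(442,307,57)
print('tip,tail',tip,tail,np.linalg.norm(tip-tail));d=(tip-tail)/np.linalg.norm(tip-tail);print('yaw',np.arctan2(d[1],d[0]),'grip',tip-66*d,tail+106*d)
print(pl,pl2,pr,pr2,(pl+pl2+pr+pr2)/4)
balls=[q(352,189,45),q(475,198,45),q(351,394,45),q(456,398,45)];print(balls)
b=np.array(balls);f=(b[0]+b[1])/2;t=(b[2]+b[3])/2;e=(f-t)/np.linalg.norm(f-t);print('rest',f-56*e,t+94*e,np.arctan2(e[1],e[0]))
E
```

```text
[441.57731262 -52.62121818 201.37057101]
tip,tail [507.5209066  -60.81501153] [337.69201148 -38.46790814] 171.292868059901
yaw -0.13083431939271686 grip [442.08498271 -52.20456066] [442.78607107 -52.29681407]
[468.30340674 -37.38886125] [422.68577716 -30.65816715] [463.35037892 -76.05756264] [417.50387519 -71.08180282] [442.9608595  -53.79659847]
[array([500.51433472, -22.90569826]), array([ 484.67334028, -100.83113354]), array([352.80744933,   2.89273765]), array([339.54811866, -74.49515644])]
rest [437.46078427 -52.05279357] [438.72255192 -52.27743259] -0.17618911784319427
```

>>> drive_tool(
  steps=[0.0008, 0, -0.03, 0, 0, -0.004, 0, 0, -0.03, 0, 0, 0, 0, 0, -0.03, 0, 0, 0, 0, 0, -0.025, 0, 0, 0, 0, 0, -0.02, 0, 0, 0, 0, 0, -0.016, 0, 0, 0, 0, 0, -0.014, 0, 0, 0, 0, 0, -0.012, 0, 0, 0, 0, 0, 0, 0, 0, 0],
)

```text
clock: 6.02
tcp_pos: [441.4, -52.0, 23.4]
ee_rot: [0.998, -0.065, -0.001, -0.0]
contact_force: [0.5, 0.3, -0.2]
finger_gap: 85.3
grip_force: 0.0
```

>>> drive_tool(
  steps=[0, 0, 0, 0, 0, 0, 0, 0, 0, 0, 0, 0, 0, 0, 0, 0, 0, 0, 0, 0, 0, 0, 0, 0],
  fingers=105,
  grip_force=60,
)

```text
clock: 6.52
tcp_pos: [442.4, -52.3, 24.5]
ee_rot: [0.998, -0.065, 0.0, 0.0]
contact_force: [-0.1, 0.4, 0.5]
finger_gap: 50.2
grip_force: 0.0
```

>>> drive_tool(
  steps=[0, 0, 0, 0, 0, 0, 0, 0, 0, 0, 0, 0, 0, 0, 0, 0, 0, 0, 0, 0, 0, 0, 0, 0],
  fingers=126,
)

```text
clock: 7.02
tcp_pos: [442.7, -52.3, 24.8]
ee_rot: [0.998, -0.065, 0.0, -0.0]
contact_force: [-1.3, 0.1, 5.3]
finger_gap: 43.6
grip_force: 21.9
```

>>> drive_tool(
  steps=[0, 0, 0, 0, 0, 0, 0, 0, 0, 0, 0, 0, 0, 0, 0, 0, 0, 0, 0, 0, 0, 0, 0, 0],
  fingers=140,
)

```text
clock: 7.52
tcp_pos: [443.3, -52.6, 25.4]
ee_rot: [0.998, -0.065, 0.001, 0.0]
contact_force: [-0.7, 0.1, 7.8]
finger_gap: 38.9
grip_force: 23.1
```

>>> drive_tool(
  steps=[0, 0, 0.005, 0, 0, 0, 0, 0, 0.01, 0, 0, 0, 0, 0, 0.02, 0, 0, 0, 0, 0, 0.03, 0, 0, 0, 0, 0, 0.03, 0, 0, 0, 0, 0, 0.02, 0, 0, 0, 0, 0, 0.0155, 0, 0, 0, 0, 0, 0, 0, 0, 0, 0, 0, 0, 0, 0, 0],
)

```text
clock: 8.65
tcp_pos: [441.4, -52.1, 153.9]
ee_rot: [0.998, -0.065, -0.001, -0.0]
contact_force: [-0.1, 0.4, 0.3]
finger_gap: 39.3
grip_force: 25.8
```

>>> drive_tool(
  steps=[0.001, 0.015, 0, 0, 0, 0, 0.002, 0.035, 0, 0, 0, 0, 0.002, 0.035, 0, 0, 0, 0, 0.002, 0.035, 0, 0, 0, 0, 0.002, 0.035, 0, 0, 0, 0, 0.002, 0.035, 0, 0, 0, 0, 0.002, 0.035, 0, 0, 0, 0, 0.002, 0.035, 0, 0, 0, 0, 0.001, 0.015, 0, 0, 0, 0, 0, 0.006, 0, 0, 0, 0],
)

```text
clock: 9.9
tcp_pos: [457.5, 229.4, 154.1]
ee_rot: [0.998, -0.064, -0.001, 0.0]
contact_force: [0.5, -1.1, -0.5]
finger_gap: 39.3
grip_force: 25.8
```

>>> drive_tool(
  steps=[0, 0, 0, 0, 0, 0, 0, 0, 0, 0, 0, 0, 0, 0, 0, 0, 0, 0],
)

```text
clock: 10.28
tcp_pos: [458.3, 227.9, 154.8]
ee_rot: [0.998, -0.066, 0.0, 0.0]
contact_force: [0.5, -0.7, -1.3]
finger_gap: 39.0
grip_force: 25.8
```

```bash
python3 - <<'E'
from h import *
for i in range(2):
    w=snap('wrist');s=robot.read_state();print(s['clock'],np.round(s['tcp_pos'],2),np.round(s['contact_force'],2),s['grip_force'],s['finger_gap'])
    for t in ['tongs_grip','tongs_jaw','ornament_stem','ornament_foot','drain_block_hole0']:
      for r in robot.spot_point(t,w)[:2]:
       if r['p']>.2: print(t,round(r['p'],2),np.round(r['xyz'],1),fproj(w,r['xyz']).round())
cv2.imwrite('pics/e.png',cv2.resize(w['img'],(800,600)))
E
```

```text
10.325 [458.31 228.04 154.84] [ 0.24 -0.05 -1.07] 25.838541090488434 38.961464757147
tongs_jaw 0.84 [513.  220.5 173.5] [262. 157.]
ornament_stem 0.59 [580.6 216.  150.7] [253.  13.]
ornament_foot 0.37 [515.5 219.5 177.6] [263. 153.]
drain_block_hole0 0.89 [372.8 165.2  46.1] [335. 259.]
10.625 [458.22 228.64 154.83] [ 0.23  0.8  -1.13] 25.83843559026718 38.98947255945619
tongs_jaw 0.86 [514.5 218.2 174.8] [268. 154.]
ornament_stem 0.79 [580.5 219.2 151.6] [247.  13.]
drain_block_hole0 0.97 [371.8 164.1  46.5] [337. 260.]
drain_block_hole0 0.74 [579.2 214.3 153.2] [258.  13.]
```

View pics/e.png

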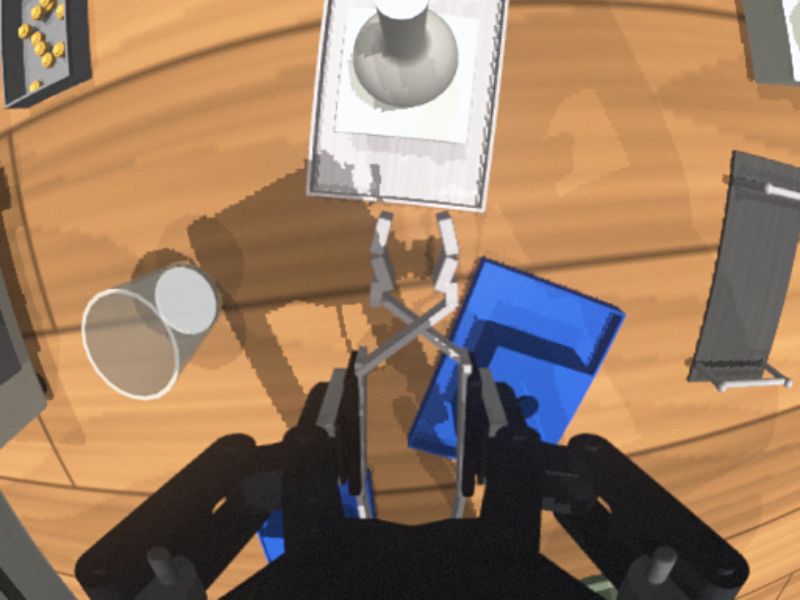

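The picture shows the open jaws at about (385–445, 215–260). The ornament's stem is at the top, around (402,5), with its edges at x≈378 and 427, nearly straight ahead.

```bash
python3 - <<'E'
from h import *
w=snap('wrist');s=robot.read_state();t=np.array(s['tcp_pos']);q=s['ee_rot'];h=2*np.arctan2(q[1],q[0]);print(t,h)
c,sn=np.cos(h),np.sin(h)
def rel(P): d=P[:2]-t[:2];return np.round([c*d[0]+sn*d[1],-sn*d[0]+c*d[1]],1)
f=lambda u,v,z:pix2plane(w,(u*.64,v*.64),z)
for nm,u,v,z in [('jaw mid',415,237,184),('tipsL',385,215,184),('tipsR',445,215,184),('cross',424,325,184),('stemtop',402.5,-2,180),('stemaxis',402.5,50,130)]: P=f(u,v,z);print(nm,P.round(1),rel(P))
E
```

```text
[458.13722922 228.76759688 154.76082175] -0.13012195564986653
jaw mid [517.2 219.2 184. ] [59.8 -1.8]
tipsL [523.7 225.8 184. ] [65.4  5.5]
tipsR [521.8 211.2 184. ] [65.4 -9.2]
cross [493.7 219.9 184. ] [36.4 -4.2]
stemtop [578.1 214.3 180. ] [120.8   1.3]
stemaxis [574.6 215.7 130. ] [117.1   2.1]
```

>>> drive_tool(
  steps=[0, 0, -0.008, 0, 0, 0, 0, 0, -0.008, 0, 0, 0, 0, 0, 0, 0, 0, 0, 0, 0, 0, 0, 0, 0],
  fingers=166,
)

```text
clock: 11.42
tcp_pos: [458.1, 228.7, 138.6]
ee_rot: [0.998, -0.065, -0.0, 0.0]
contact_force: [0.2, 0.5, -0.4]
finger_gap: 30.3
grip_force: 26.5
```

>>> drive_tool(
  steps=[0.01, -0.0005, 0, 0, 0, 0, 0.01, -0.0006, 0, 0, 0, 0, 0.01, -0.0005, 0, 0, 0, 0, 0.01, -0.0006, 0, 0, 0, 0, 0, 0, 0, 0, 0, 0, 0, 0, 0, 0, 0, 0, 0, 0, 0, 0, 0, 0],
)

```text
clock: 12.3
tcp_pos: [497.8, 226.5, 138.7]
ee_rot: [0.998, -0.065, -0.0, 0.0]
contact_force: [-0.3, -0.7, -1.3]
finger_gap: 30.2
grip_force: 26.5
```

```bash
python3 - <<'E'
from h import *
w=snap('wrist');s=robot.read_state();print(s['tcp_pos'],s['finger_gap'])
cv2.imwrite('pics/f.png',cv2.resize(w['img'][0:240,136:392],(640,600)))
E
```

```text
[497.77989837 226.58234329 138.70266479] 30.373028202336986
```

View pics/f.png

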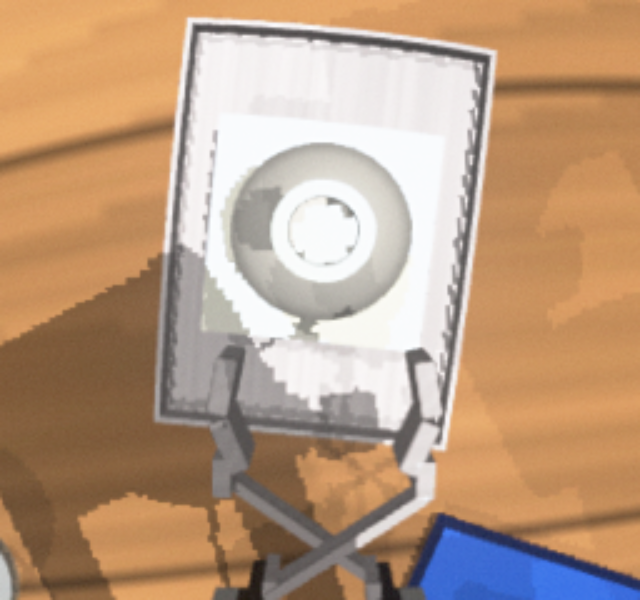

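The picture shows the stem's top centred at about (323,231) in the crop. The jaw tips are at (228,350) and (420,350), so the stem lies centrally ahead.

```bash
python3 - <<'E'
from h import *
w=snap('wrist');s=robot.read_state();t=np.array(s['tcp_pos']);h=-.13
c,sn=np.cos(h),np.sin(h)
def rel(P): d=P[:2]-t[:2];return np.round([c*d[0]+sn*d[1],-sn*d[0]+c*d[1]],1)
for nm,u,v,z in [('tipL',230,350,168),('tipR',422,350,168),('stem',323,231,180),('blockBL',205,331,46),('BR',432,352,46),('TL',218,112,46),('TR',447,135,46)]: P=pix2plane(w,(u/2.5+136,v/2.5),z);print(nm,P.round(1),rel(P))
E
```

```text
tipL [563.4 230.8 168. ] [64.4 12.6]
tipR [559.6 201.4 168. ] [ 64.4 -16.9]
stem [579.5 214.3 180. ] [82.5 -1.6]
blockBL [553.3 254.7  46. ] [51.3 35. ]
BR [537.  183.5  46. ] [ 44.4 -37.6]
TL [622.  240.5  46. ] [121.3  29.9]
TR [605.8 171.   46. ] [114.3 -41.1]
```

>>> drive_tool(
  steps=[0.005, -0.0005, 0, 0, 0, 0, 0.005, -0.0006, 0, 0, 0, 0, 0.005, -0.0006, 0, 0, 0, 0, 0.005, -0.0006, 0, 0, 0, 0, 0.004, -0.0004, 0, 0, 0, 0, 0.002, -0.0002, 0, 0, 0, 0, 0, 0, 0, 0, 0, 0, 0, 0, 0, 0, 0, 0],
)

```text
clock: 13.4
tcp_pos: [524.0, 223.7, 138.7]
ee_rot: [0.998, -0.065, -0.0, 0.0]
contact_force: [-0.2, -0.5, -0.5]
finger_gap: 30.5
grip_force: 26.5
```

```bash
python3 - <<'E'
from h import *
w=snap('wrist');s=robot.read_state();print(s['tcp_pos'],s['finger_gap'],s['contact_force'])
cv2.imwrite('pics/g.png',cv2.resize(w['img'][60:240,166:358],(640,600)))
E
```

```text
[523.95783724 223.66771237 138.73138509] 30.67713517596614 [-0.35641761  0.03186167 -0.61231857]
```

View pics/g.png

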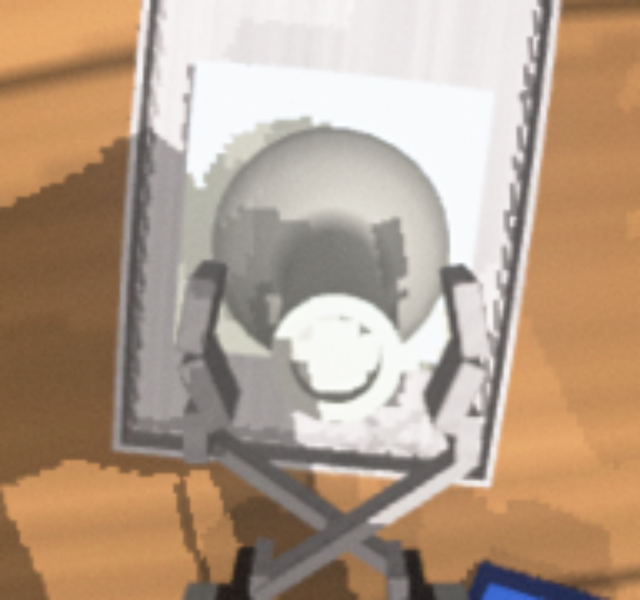

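```bash
python3 - <<'E'
from h import *
w=snap('wrist');s=robot.read_state();t=np.array(s['tcp_pos']);h=-.13
c,sn=np.cos(h),np.sin(h)
def rel(P): d=P[:2]-t[:2];return np.round([c*d[0]+sn*d[1],-sn*d[0]+c*d[1]],1)
for nm,u,v,z in [('tipL',210,265,168),('tipR',457,268,168),('bendL',192,358,168),('bendR',480,358,168),('stem',338,357,180),('bulb',332,238,90)]: P=pix2plane(w,(u*.3+166,v*.3+60),z);print(nm,P.round(1),rel(P))
E
```

```text
tipL [589.7 227.4 168. ] [64.7 12.2]
tipR [585.7 199.2 168. ] [ 64.3 -16.3]
bendL [579.  231.3 168. ] [53.6 14.7]
bendR [574.6 197.5 168. ] [ 53.6 -19.4]
stem [579.9 214.  180. ] [56.7 -2.4]
bulb [580.7 213.7  90. ] [57.5 -2.5]
```

>>> drive_tool(
  steps=[0, 0, 0, 0, 0, 0, 0, 0, 0, 0, 0, 0],
  fingers=142,
)

```text
clock: 13.75
tcp_pos: [524.1, 223.6, 138.8]
ee_rot: [0.998, -0.065, -0.0, 0.0]
contact_force: [0.4, 1.2, -1.2]
finger_gap: 37.4
grip_force: 26.0
```

>>> drive_tool(
  steps=[0, 0, 0, 0, 0, 0, 0, 0, 0, 0, 0, 0],
  fingers=134,
)

```text
clock: 14.0
tcp_pos: [524.1, 223.6, 138.7]
ee_rot: [0.998, -0.065, -0.0, 0.0]
contact_force: [-0.7, -0.2, -1.1]
finger_gap: 41.1
grip_force: 23.0
```

>>> drive_tool(
  steps=[0, 0, 0, 0, 0, 0, 0, 0, 0, 0, 0, 0, 0, 0, 0, 0, 0, 0],
  fingers=127,
)

```text
clock: 14.38
tcp_pos: [524.1, 223.6, 138.7]
ee_rot: [0.998, -0.065, -0.0, 0.0]
contact_force: [0.8, -1.0, -0.8]
finger_gap: 42.6
grip_force: 15.7
```

>>> drive_tool(
  steps=[0, 0, 0, 0, 0, 0, 0, 0, 0, 0, 0, 0, 0, 0, 0, 0, 0, 0, 0, 0, 0, 0, 0, 0],
  fingers=126,
)

```text
clock: 14.88
tcp_pos: [524.2, 223.6, 138.8]
ee_rot: [0.998, -0.065, -0.0, -0.0]
contact_force: [-0.3, 0.1, -0.6]
finger_gap: 43.5
grip_force: 14.8
```

>>> drive_tool(
  steps=[0, 0, 0.002, 0, 0, 0, 0, 0, 0.003, 0, 0, 0, 0, 0, 0.005, 0, 0, 0, 0, 0, 0.008, 0, 0, 0, 0, 0, 0.01, 0, 0, 0, 0, 0, 0.01, 0, 0, 0, 0, 0, 0.006, 0, 0, 0, 0, 0, 0, 0, 0, 0, 0, 0, 0, 0, 0, 0],
)

```text
clock: 16.0
tcp_pos: [523.9, 223.5, 182.4]
ee_rot: [0.998, -0.065, -0.0, 0.0]
contact_force: [-0.0, 0.1, -1.9]
finger_gap: 43.3
grip_force: 14.8
```

>>> drive_tool(
  steps=[-0.006, 0, 0.008, 0, 0, 0, -0.014, 0, 0.012, 0, 0, 0, -0.016, 0, 0.012, 0, 0, 0, -0.016, 0, 0.01, 0, 0, 0, -0.012, 0, 0.008, 0, 0, 0, -0.006, -0.005, 0, 0, 0, 0, 0, -0.012, 0, 0, 0, 0, 0, -0.02, 0, 0, 0, 0, 0, -0.03, 0, 0, 0, 0, 0, -0.035, 0, 0, 0, 0],
)

```text
clock: 17.25
tcp_pos: [454.2, 120.0, 232.2]
ee_rot: [0.998, -0.065, -0.0, 0.0]
contact_force: [-0.3, 0.1, -0.7]
finger_gap: 43.0
grip_force: 14.9
```

>>> drive_tool(
  steps=[0, -0.037, 0, 0, 0, 0, 0, -0.037, 0, 0, 0, 0, 0, -0.037, 0, 0, 0, 0, 0, -0.037, 0, 0, 0, 0, 0, -0.037, 0, 0, 0, 0, 0, -0.037, 0, 0, 0, 0, 0, -0.037, 0, 0, 0, 0, 0, -0.037, 0, 0, 0, 0, 0, -0.032, 0, 0, 0, 0, 0, -0.027, 0, 0, 0, 0],
)

```text
clock: 18.5
tcp_pos: [453.4, -235.6, 232.1]
ee_rot: [0.998, -0.066, -0.001, -0.0]
contact_force: [0.5, 0.3, -2.1]
finger_gap: 43.4
grip_force: 14.8
```

>>> drive_tool(
  steps=[0, -0.02, 0, 0, 0, 0, 0.006, -0.02, 0, 0, 0, 0, 0.014, -0.008, 0, 0, 0, 0, 0.018, -0.004, 0, 0, 0, 0, 0.02, 0, 0, 0, 0, 0, 0.02, 0, 0, 0, 0, 0, 0.018, 0, 0, 0, 0, 0, 0.012, 0, 0, 0, 0, 0, 0.007, 0, 0, 0, 0, 0, 0, 0, 0, 0, 0, 0],
)

```text
clock: 19.75
tcp_pos: [569.3, -285.3, 232.6]
ee_rot: [0.998, -0.065, -0.0, -0.0]
contact_force: [0.7, -0.8, -1.6]
finger_gap: 43.2
grip_force: 14.8
```

>>> drive_tool(
  steps=[0, 0, 0, 0, 0, 0, 0, 0, 0, 0, 0, 0],
)

```text
clock: 20.0
tcp_pos: [568.8, -285.5, 232.9]
ee_rot: [0.998, -0.065, -0.0, 0.0]
contact_force: [0.2, -0.8, -0.3]
finger_gap: 43.2
grip_force: 14.8
```

```bash
python3 - <<'E'
from h import *
w=snap('wrist');s=robot.read_state();print(s['tcp_pos'],s['ee_rot'],s['finger_gap'],s['contact_force'])
sd=snap('side');sc=snap('scene')
c=cv2.resize(w['img'][60:240,166:358],(400,375));o=proj(sd,[624,-295,100])[0].astype(int);b=cv2.resize(sd['img'][o[1]-50:o[1]+44,o[0]-50:o[0]+50],(400,375))
cv2.imwrite('pics/i.png',np.hstack([c,b]));print(o)
for nm,p in(('w',w),('s',sd),('sc',sc)):
  for t in ['ornament_stem','ornament_foot','free_block_hole0']:
    for r in robot.spot_point(t,p)[:3]:
      if r['p']>.3: print(nm,t,round(r['p'],2),np.round(r['xyz'],1))
E
```

```text
[ 568.83721651 -285.45842345  232.92320919] [ 9.97870023e-01 -6.52335512e-02  6.43686181e-06  2.91813875e-05] 43.4467701944792 [ 0.23661954  0.32858586 -1.12612851]
[241 150]
w ornament_stem 0.83 [ 622.4 -293.3  247.3]
s ornament_stem 0.71 [ 620.8 -293.9  244.3]
s ornament_foot 0.81 [ 623.8 -284.9  122.4]
s free_block_hole0 0.45 [ 622.6 -290.3   47.5]
sc ornament_stem 0.81 [ 617.8 -293.9  248.7]
sc ornament_foot 0.74 [ 624.2 -297.5  119. ]
sc free_block_hole0 0.58 [ 624.5 -295.1   46. ]
sc free_block_hole0 0.33 [ 611.2 -190.1   22.4]
```

View pics/i.png

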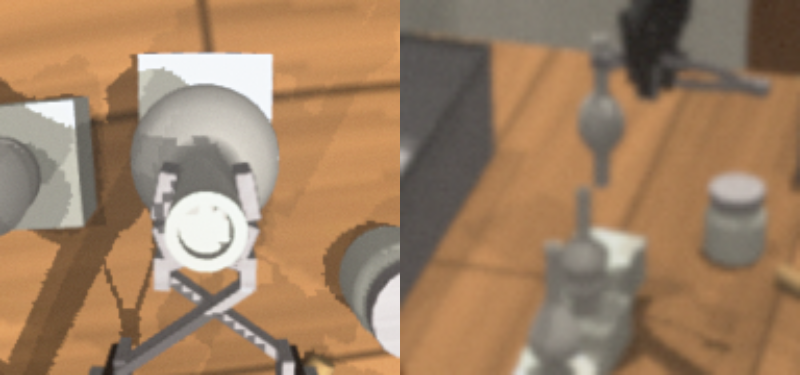

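The picture shows the ornament hanging upright in the jaws, with the stem top at (205,231) in the left crop and the bulb centred on it. The empty block is right below and the neighbours are undisturbed.

```bash
python3 - <<'E'
from h import *
w=snap('wrist');s=robot.read_state();t=np.array(s['tcp_pos']);h=-.1305
c,sn=np.cos(h),np.sin(h)
def rel(P): d=P[:2]-t[:2];return np.round([c*d[0]+sn*d[1],-sn*d[0]+c*d[1]],1)
k=400/192
f=lambda u,v,z:pix2plane(w,(u/k+166,v/k+60),z)
z0=t[2]-138.75
for nm,u,v,z in [('stem',205.5,231,180+z0),('bulb',205,160,90+z0),('blkTL',138,54,46),('blkTR',272,54,46)]: P=f(u,v,z);print(nm,P.round(1),rel(P))
# bulb silhouette prediction check for upright ornament at stem xy
P=f(205.5,231,180+z0)
for q in [P+[0,0,-90],P+[0,0,-80],[624.6,-294.8,46],[664.1,-264.6,46],[654.6,-333.5,46]]: print(((fproj(w,q)-[166,60])*k).round())
E
```

```text
stem [ 623.9 -293.9  274. ] [55.3 -1.4]
bulb [ 622.5 -294.1  184. ] [54.  -1.7]
blkTL [ 663.2 -264.8   46. ] [90.5 32.6]
blkTR [ 654.2 -334.2   46. ] [ 90.6 -37.4]
[204. 156.]
[204. 161.]
[205. 118.]
[137.  52.]
[271.  53.]
```

>>> drive_tool(
  steps=[0.0012, -0.0009, -0.006, 0, 0, 0, 0, 0, -0.012, 0, 0, 0, 0, 0, -0.015, 0, 0, 0, 0, 0, -0.015, 0, 0, 0, 0, 0, -0.012, 0, 0, 0, 0, 0, -0.006, 0, 0, 0, 0, 0, -0.003, 0, 0, 0, 0, 0, 0, 0, 0, 0, 0, 0, 0, 0, 0, 0],
)

```text
clock: 21.78
tcp_pos: [570.8, -286.5, 164.5]
ee_rot: [0.998, -0.065, 0.001, 0.0]
contact_force: [-0.6, 0.9, -0.5]
finger_gap: 43.4
grip_force: 14.9
```

```bash
python3 - <<'E'
from h import *
F=[]
for i in range(8):
    w=snap('wrist') if i<2 else snap('side' if i%2 else 'scene');s=robot.read_state();F.append(s['contact_force'])
    if i in(4,5):
      o=(proj(w,[624,-295,80])[0]).astype(int);c=cv2.resize(w['img'][o[1]-35:o[1]+35,o[0]-35:o[0]+35],(400,400),interpolation=cv2.INTER_CUBIC)
      # predicted bore axis line
      for z in (46,100,150,200):
        q=((proj(w,[624.6,-294.8,z])[0]-o+35)*400/70).astype(int);cv2.circle(c,tuple(map(int,q)),3,(0,0,255),-1)
      F2=c if i==4 else np.hstack([F2,c])
cv2.imwrite('pics/j.png',F2);print(s['tcp_pos'],np.mean(F,0),np.std(F,0))
E
```

```text
[ 570.40641989 -286.30971827  163.87812496] [ 0.05150227 -0.24764942 -1.37686774] [0.52686718 0.42967125 0.20426237]
```

View pics/j.png

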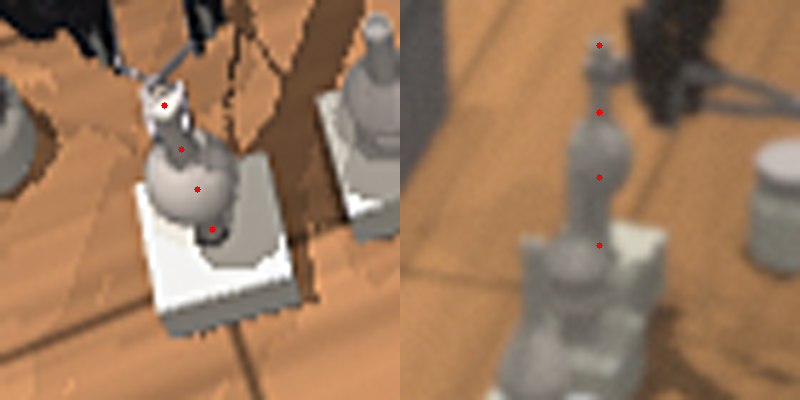

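>>> drive_tool(
  steps=[0, 0, -0.001, 0, 0, 0, 0, 0, -0.001, 0, 0, 0, 0, 0, -0.001, 0, 0, 0, 0, 0, -0.001, 0, 0, 0, 0, 0, -0.001, 0, 0, 0, 0, 0, 0, 0, 0, 0],
)

```text
clock: 22.92
tcp_pos: [570.3, -286.2, 158.6]
ee_rot: [0.998, -0.065, -0.0, -0.0]
contact_force: [-0.1, 0.6, -2.2]
finger_gap: 43.3
grip_force: 14.9
```

>>> drive_tool(
  steps=[0, 0, -0.001, 0, 0, 0, 0, 0, -0.001, 0, 0, 0, 0, 0, -0.001, 0, 0, 0, 0, 0, 0, 0, 0, 0],
)

```text
clock: 23.42
tcp_pos: [570.3, -286.2, 155.6]
ee_rot: [0.998, -0.065, -0.0, -0.0]
contact_force: [-0.7, 0.4, -1.9]
finger_gap: 42.9
grip_force: 14.9
```

>>> drive_tool(
  steps=[0, 0, -0.001, 0, 0, 0, 0, 0, -0.001, 0, 0, 0, 0, 0, -0.001, 0, 0, 0, 0, 0, 0, 0, 0, 0],
)

```text
clock: 23.92
tcp_pos: [570.3, -286.2, 152.6]
ee_rot: [0.998, -0.065, -0.0, -0.0]
contact_force: [0.6, 0.8, -1.7]
finger_gap: 42.7
grip_force: 14.9
```

>>> drive_tool(
  steps=[0, 0, -0.001, 0, 0, 0, 0, 0, -0.001, 0, 0, 0, 0, 0, 0, 0, 0, 0],
)

```text
clock: 24.3
tcp_pos: [570.3, -286.2, 150.6]
ee_rot: [0.998, -0.065, -0.0, -0.0]
contact_force: [0.7, 0.2, -1.6]
finger_gap: 43.2
grip_force: 14.9
```

>>> drive_tool(
  steps=[0, 0, -0.001, 0, 0, 0, 0, 0, 0, 0, 0, 0],
)

```text
clock: 24.55
tcp_pos: [570.3, -286.2, 149.7]
ee_rot: [0.998, -0.065, -0.0, -0.0]
contact_force: [0.0, -0.6, -0.8]
finger_gap: 43.3
grip_force: 14.9
```

>>> drive_tool(
  steps=[0, 0, -0.0005, 0, 0, 0, 0, 0, 0, 0, 0, 0],
)

```text
clock: 24.8
tcp_pos: [570.4, -286.2, 149.3]
ee_rot: [0.998, -0.065, -0.0, -0.0]
contact_force: [0.3, -0.4, -1.5]
finger_gap: 42.8
grip_force: 14.9
```

>>> drive_tool(
  steps=[0, 0, -0.001, 0, 0, 0, 0, 0, 0, 0, 0, 0],
)

```text
clock: 25.05
tcp_pos: [570.3, -286.2, 148.1]
ee_rot: [0.998, -0.065, -0.0, -0.0]
contact_force: [0.1, -0.9, -1.0]
finger_gap: 42.8
grip_force: 14.9
```

>>> drive_tool(
  steps=[0, 0, -0.001, 0, 0, 0, 0, 0, 0, 0, 0, 0],
)

```text
clock: 25.3
tcp_pos: [570.3, -286.2, 147.1]
ee_rot: [0.998, -0.065, -0.0, -0.0]
contact_force: [0.3, 0.3, -1.6]
finger_gap: 43.4
grip_force: 14.9
```

>>> drive_tool(
  steps=[0, 0, -0.001, 0, 0, 0, 0, 0, 0, 0, 0, 0],
)

```text
clock: 25.55
tcp_pos: [570.3, -286.2, 146.2]
ee_rot: [0.998, -0.065, -0.0, -0.0]
contact_force: [-0.0, -0.7, -1.5]
finger_gap: 43.5
grip_force: 14.9
```

>>> drive_tool(
  steps=[0, 0, -0.001, 0, 0, 0, 0, 0, 0, 0, 0, 0],
)

```text
clock: 25.8
tcp_pos: [570.3, -286.2, 145.2]
ee_rot: [0.998, -0.065, -0.0, -0.0]
contact_force: [0.0, -0.0, -0.8]
finger_gap: 43.6
grip_force: 14.9
```

>>> drive_tool(
  steps=[0, 0, -0.0007, 0, 0, 0, 0, 0, 0, 0, 0, 0],
)

```text
clock: 26.05
tcp_pos: [570.3, -286.3, 144.5]
ee_rot: [0.998, -0.065, -0.0, -0.0]
contact_force: [-0.4, 0.2, -1.5]
finger_gap: 42.9
grip_force: 14.9
```

>>> drive_tool(
  steps=[0, 0, 0, 0, 0, 0],
)

```text
clock: 26.18
tcp_pos: [570.4, -286.3, 144.6]
ee_rot: [0.998, -0.065, 0.0, 0.0]
contact_force: [-0.5, -1.2, -1.4]
finger_gap: 43.2
grip_force: 14.9
```

>>> drive_tool(
  steps=[0, 0, -0.001, 0, 0, 0, 0, 0, 0, 0, 0, 0],
)

```text
clock: 26.42
tcp_pos: [570.3, -286.3, 143.5]
ee_rot: [0.998, -0.065, -0.0, -0.0]
contact_force: [0.6, -0.1, 0.3]
finger_gap: 43.3
grip_force: 14.9
```

>>> drive_tool(
  steps=[0, 0, -0.001, 0, 0, 0, 0, 0, 0, 0, 0, 0],
)

```text
clock: 26.68
tcp_pos: [570.5, -286.3, 142.7]
ee_rot: [0.998, -0.065, 0.0, 0.0]
contact_force: [-0.0, 0.2, 0.0]
finger_gap: 43.1
grip_force: 14.9
```

```bash
python3 - <<'E'
from h import *
F=[];M=[]
for i in range(8):
    snap('side');s=robot.read_state();F.append(s['contact_force']);M.append(s['tcp_pos'])
print(np.round(F,2)[:,2],np.mean(F,0),np.mean(M,0))
E
```

```text
[-0.37 -0.6  -0.51  0.48 -0.02 -0.52 -1.12  0.19] [-0.26486753  0.08852018 -0.30981427] [ 570.45964382 -286.33006919  142.71460669]
```

>>> drive_tool(
  steps=[0, 0, -0.0006, 0, 0, 0, 0, 0, 0, 0, 0, 0],
)

```text
clock: 27.32
tcp_pos: [570.5, -286.3, 142.1]
ee_rot: [0.998, -0.065, 0.0, 0.0]
contact_force: [-0.3, -0.6, -0.7]
finger_gap: 43.4
grip_force: 14.9
```

```bash
python3 - <<'E'
from h import *
F=[]
for i in range(8):
    snap('side');s=robot.read_state();F.append(s['contact_force'])
print(np.round(F,2)[:,2],np.mean(F,0),s['tcp_pos'])
E
```

```text
[ 0.62  0.08  0.01  0.79  0.2  -0.36 -0.19  0.81] [ 0.11896288 -0.14966572  0.24544882] [ 570.42402074 -286.28234957  142.04592329]
```

>>> drive_tool(
  steps=[0, 0, 0.0005, 0, 0, 0, 0, 0, 0, 0, 0, 0],
)

```text
clock: 27.98
tcp_pos: [570.3, -286.2, 142.4]
ee_rot: [0.998, -0.065, -0.0, -0.0]
contact_force: [-0.3, -0.1, 0.4]
finger_gap: 43.1
grip_force: 14.9
```

>>> drive_tool(
  steps=[0, 0, 0, 0, 0, 0, 0, 0, 0, 0, 0, 0],
  fingers=132,
)

```text
clock: 28.22
tcp_pos: [570.4, -286.2, 142.5]
ee_rot: [0.998, -0.065, -0.0, -0.0]
contact_force: [0.2, -0.2, 0.4]
finger_gap: 41.5
grip_force: 20.1
```

>>> drive_tool(
  steps=[0, 0, 0, 0, 0, 0, 0, 0, 0, 0, 0, 0],
  fingers=140,
)

```text
clock: 28.48
tcp_pos: [570.2, -286.1, 142.2]
ee_rot: [0.998, -0.065, -0.0, -0.0]
contact_force: [-0.4, 0.5, -0.4]
finger_gap: 38.7
grip_force: 25.8
```

>>> drive_tool(
  steps=[0, 0, 0, 0, 0, 0, 0, 0, 0, 0, 0, 0, 0, 0, 0, 0, 0, 0, 0, 0, 0, 0, 0, 0],
  fingers=166,
)

```text
clock: 28.98
tcp_pos: [570.4, -286.3, 142.5]
ee_rot: [0.998, -0.065, 0.0, -0.0]
contact_force: [-0.2, -0.5, -1.2]
finger_gap: 30.3
grip_force: 26.5
```

```bash
python3 - <<'E'
from h import *
w=snap('wrist');s=robot.read_state();print(s['tcp_pos'],s['finger_gap'],s['contact_force'])
cv2.imwrite('pics/k.png',cv2.resize(w['img'][60:240,166:358],(640,600)))
E
```

```text
[ 570.37818491 -286.27409475  142.50681028] 30.509110660992654 [ 0.71728547 -0.15530751 -1.7787679 ]
```

View pics/k.png

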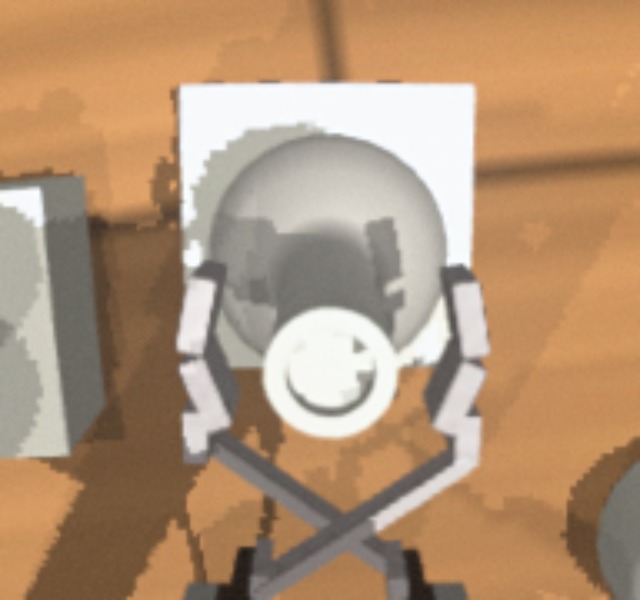

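The picture shows the stem top at (330,372), standing free between the open jaws (inner faces at about x=225 and 440). Next I back the tongs off along their axis and return to the rest.

>>> drive_tool(
  steps=[-0.003, 0.0004, 0, 0, 0, 0, -0.006, 0.0008, 0, 0, 0, 0, -0.008, 0.001, 0, 0, 0, 0, -0.008, 0.001, 0, 0, 0, 0, -0.01, 0.0013, 0, 0, 0, 0, -0.01, 0.0013, 0, 0, 0, 0, -0.01, 0.0013, 0, 0, 0, 0, -0.0095, 0.0014, 0, 0, 0, 0, 0, 0, 0, 0, 0, 0],
)

```text
clock: 30.15
tcp_pos: [505.2, -277.6, 142.5]
ee_rot: [0.998, -0.065, -0.0, -0.0]
contact_force: [-0.2, 0.3, -1.2]
finger_gap: 30.6
grip_force: 26.5
```

>>> drive_tool(
  steps=[-0.003, 0.012, 0, 0, 0, 0, -0.008, 0.028, 0, 0, 0, 0, -0.009, 0.033, 0, 0, 0, 0, -0.009, 0.033, 0, 0, 0, 0, -0.009, 0.033, 0, 0, 0, 0, -0.009, 0.033, 0, 0, 0, 0, -0.009, 0.028, 0, 0, 0, 0, -0.005, 0.015, 0, 0, 0, 0, -0.0025, 0.01, 0, 0, 0, 0, 0, 0, 0, 0, 0, 0],
  fingers=140,
)

```text
clock: 31.4
tcp_pos: [442.6, -52.6, 142.6]
ee_rot: [0.998, -0.065, 0.0, 0.0]
contact_force: [-0.9, -0.4, -1.1]
finger_gap: 38.5
grip_force: 25.9
```

```bash
python3 - <<'E'
from h import *
w=snap('wrist');snap('side');snap('scene');s=robot.read_state();print(s['clock'],s['tcp_pos'],s['ee_rot'],s['finger_gap'],s['contact_force'])
for nm in('scene','side'):
  p=snap(nm)
  for t in ['ornament_stem','ornament_foot','tongs_grip','tongs_jaw','rest_middle']:
    for r in robot.spot_point(t,p)[:3]:
      if r['p']>.3: print(nm,t,round(r['p'],2),np.round(r['xyz'],1))
E
```

```text
31.55 [442.86479938 -53.4716457  142.63453778] [ 9.97859316e-01 -6.53962099e-02  2.77695559e-04  2.09566852e-04] 38.8262478809308 [-0.53841255  0.01517138 -0.40477288]
scene ornament_foot 0.49 [ 624.8 -295.3   31.4]
scene tongs_grip 0.49 [442.6 -54.6 168.3]
scene tongs_grip 0.38 [442.7 -53.1 160.8]
scene tongs_jaw 0.63 [442.1 -53.7 169.6]
scene tongs_jaw 0.57 [493.3 -61.5 161.7]
scene rest_middle 0.91 [441.2 -54.5  40.7]
side ornament_stem 0.47 [ 622.2 -294.3  156.6]
side ornament_foot 0.62 [ 620.3 -296.6  157.1]
side ornament_foot 0.42 [ 627.8 -290.6   28.4]
side tongs_grip 0.64 [ 615.7 -188.8   22. ]
side tongs_grip 0.48 [440.2 -51.1 163.8]
side tongs_jaw 0.68 [497.7 -62.  162.5]
side rest_middle 0.83 [438.  -46.7  38.9]
side rest_middle 0.62 [615.8 -88.4  29. ]
```

Ornament is standing. Now lowering the tongs onto the rest.

>>> drive_tool(
  steps=[0, 0, -0.01, 0, 0, 0, 0, 0, -0.02, 0, 0, 0, 0, 0, -0.025, 0, 0, 0, 0, 0, -0.025, 0, 0, 0, 0, 0, -0.018, 0, 0, 0, 0, 0, -0.008, 0, 0, 0, 0, 0, -0.004, 0, 0, 0, 0, 0, 0, 0, 0, 0, 0, 0, 0, 0, 0, 0],
)

```text
clock: 33.28
tcp_pos: [443.1, -53.0, 33.2]
ee_rot: [0.998, -0.065, 0.001, 0.0]
contact_force: [0.6, -0.7, -0.6]
finger_gap: 38.7
grip_force: 25.9
```

>>> drive_tool(
  steps=[0, 0, -0.0025, 0, 0, 0, 0, 0, -0.0025, 0, 0, 0, 0, 0, 0, 0, 0, 0, 0, 0, 0, 0, 0, 0],
)

```text
clock: 33.78
tcp_pos: [442.4, -52.8, 27.5]
ee_rot: [0.998, -0.065, -0.0, -0.0]
contact_force: [0.4, 0.2, -1.2]
finger_gap: 38.6
grip_force: 25.9
```

>>> drive_tool(
  steps=[0, 0, -0.001, 0, 0, 0, 0, 0, 0, 0, 0, 0],
)

```text
clock: 34.02
tcp_pos: [442.3, -52.7, 26.4]
ee_rot: [0.998, -0.065, -0.0, -0.0]
contact_force: [-0.8, -0.6, -0.6]
finger_gap: 38.6
grip_force: 25.9
```

>>> drive_tool(
  steps=[0, 0, -0.0007, 0, 0, 0, 0, 0, 0, 0, 0, 0],
)

```text
clock: 34.28
tcp_pos: [442.4, -52.8, 25.8]
ee_rot: [0.998, -0.065, 0.0, 0.0]
contact_force: [0.5, -0.0, -0.9]
finger_gap: 38.6
grip_force: 25.9
```

>>> drive_tool(
  steps=[0, 0, -0.0005, 0, 0, 0, 0, 0, 0, 0, 0, 0],
)

```text
clock: 34.52
tcp_pos: [442.5, -52.8, 25.6]
ee_rot: [0.998, -0.065, 0.0, 0.0]
contact_force: [-1.6, 0.6, 3.8]
finger_gap: 38.9
grip_force: 26.0
```

>>> drive_tool(
  steps=[0, 0, 0, 0, 0, 0, 0, 0, 0, 0, 0, 0, 0, 0, 0, 0, 0, 0],
  fingers=122,
)

```text
clock: 34.9
tcp_pos: [442.2, -52.7, 25.1]
ee_rot: [0.998, -0.065, -0.0, -0.0]
contact_force: [0.5, -0.0, -1.3]
finger_gap: 44.8
grip_force: 22.5
```

>>> drive_tool(
  steps=[0, 0, 0, 0, 0, 0, 0, 0, 0, 0, 0, 0, 0, 0, 0, 0, 0, 0, 0, 0, 0, 0, 0, 0, 0, 0, 0, 0, 0, 0, 0, 0, 0, 0, 0, 0],
  fingers=20,
)

```text
clock: 35.65
tcp_pos: [442.4, -52.8, 25.3]
ee_rot: [0.998, -0.065, 0.0, -0.0]
contact_force: [0.9, -0.2, -1.0]
finger_gap: 78.9
grip_force: 0.0
```

>>> drive_tool(
  steps=[0, 0, 0.005, 0, 0, 0, 0, 0, 0.015, 0, 0, 0, 0, 0, 0.03, 0, 0, 0, 0, 0, 0.03, 0, 0, 0, 0, 0, 0.03, 0, 0, 0, 0, 0, 0.03, 0, 0, 0, 0, 0, 0.03, 0, 0, 0, 0, 0, 0, 0, 0, 0, 0, 0, 0, 0, 0, 0, 0, 0, 0, 0, 0, 0],
)

```text
clock: 36.9
tcp_pos: [441.3, -52.4, 193.9]
ee_rot: [0.998, -0.065, -0.001, -0.0]
contact_force: [-0.7, -0.4, -0.9]
finger_gap: 79.1
grip_force: 0.0
```

```bash
python3 - <<'E'
from h import *
w=snap('wrist');s=robot.read_state();print(s['clock'],s['tcp_pos'],s['contact_force'])
sd=snap('side');o=proj(sd,[530,-170,60])[0].astype(int);c=cv2.resize(sd['img'][o[1]-70:o[1]+70,o[0]-70:o[0]+70],(400,400))
cv2.imwrite('pics/l.png',np.hstack([cv2.resize(w['img'][40:300,130:390],(400,400)),c]))
for nm,p in(('w',w),('side',sd),('scene',snap('scene'))):
  for t in ['ornament_foot','ornament_stem','tongs_grip','tongs_jaw','rest_middle']:
    for r in robot.spot_point(t,p)[:2]:
      if r['p']>.3: print(nm,t,round(r['p'],2),np.round(r['xyz'],1))
E
```

```text
36.95 [441.3692512  -52.46742858 193.92068416] [ 0.48023869  0.41831425 -0.55576537]
w tongs_jaw 0.74 [502.1 -60.6  44.8]
w rest_middle 0.67 [437.9 -51.8  40.1]
side ornament_foot 0.54 [ 626.1 -290.7   30.5]
side ornament_foot 0.44 [742.6  25.6   0.8]
side ornament_stem 0.49 [ 620.5 -296.4  156.8]
side tongs_grip 0.73 [441.  -51.6  47.3]
side tongs_jaw 0.8 [494.6 -64.8  45.5]
side rest_middle 0.6 [440.8 -46.5  38.3]
scene ornament_foot 0.77 [ 622.6 -292.6   30. ]
scene ornament_stem 0.79 [ 622.1 -295.4  156.1]
scene ornament_stem 0.52 [ 4.554e+02  3.941e+02 -2.000e-01]
scene tongs_grip 0.68 [441.  -48.6  51.7]
scene tongs_jaw 0.53 [494.9 -60.8  44. ]
scene rest_middle 0.97 [438.3 -52.9  39.7]
```

View pics/l.png

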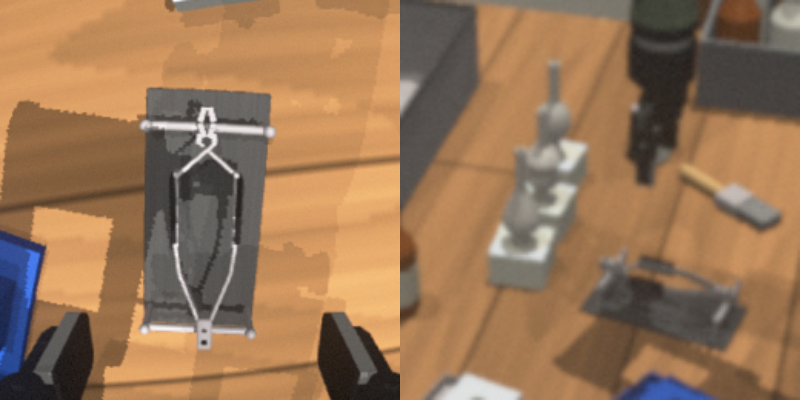

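The left view shows the tongs lying across both bars, with jaws at (206,128) and tail at (204,332). The right view shows all three ornaments standing upright, the moved one at (553,120). I'm handing in.

```bash
python3 -c "
from rig import robot
print(robot.finish_job())"
```

```text
the job is handed in; nothing more can be done
None
```

The ornament now stands upright on the stopper in the formerly empty drying block, and the tongs are back level on their rest; I handed the job in at about 37 s of the 64 s limit, and the hand-in returned no verdict.

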